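Pack the fittings tray for a furniture repair

TASK

Pack the tray on the bench for the cabinet repair: stand the longer steel drawer pull in the long bin, the big barrel-shaped wooden foot in the round bin, and the caster with its wheel up in the square bin, each upright and flat on its bin's floor. The shorter pull, the small wooden knob and the wheel-less glide belong to another job: leave them where they lie.

Things in the scene. Friction and masses are not known exactly. Their poses are not given: they have to be found in the camera images.
- tray: Shallow plywood tray fixed to the bench, 306 x 176 mm outside, walls 6 mm thick and 22 mm high, floor 6 mm thick. Three grey bins of different shapes stand in it in one row along the tray's x axis (its long side), 95 mm apart; which bin is in which place varies. Origin: centre of its underside, z up.
- long_bin: Long narrow grey bin, inside 50 mm (its x) by 140 mm (its y). Fixed to the tray; its floor is 3 mm thick, so a part standing in it has its underside 9 mm above the bench; walls 3 mm thick, rim 16 mm above its underside (22 mm above the bench). Origin: centre of its underside, z up.
- round_bin: Round grey bin, inside diameter 80 mm. Fixed to the tray; its floor is 3 mm thick, so a part standing in it has its underside 9 mm above the bench; walls 3 mm thick, rim 16 mm above its underside (22 mm above the bench). Origin: centre of its underside, z up.
- square_bin: Square grey bin, inside 76 x 76 mm. Fixed to the tray; its floor is 3 mm thick, so a part standing in it has its underside 9 mm above the bench; walls 3 mm thick, rim 16 mm above its underside (22 mm above the bench). Origin: centre of its underside, z up.
- long_pull: The longer of the two steel drawer pulls: a straight bar 112 mm long (its y), 20 mm wide (its x) and 14 mm tall, its top 40 mm above the bench, standing on a post near each end; each post has a 28 x 28 x 4 mm flange at the bottom. The bar's middle is free underneath (26 mm). Weighs 0.08 to 0.17 kg. Loose. Origin: centre of its underside, z up.
- short_pull: The shorter steel drawer pull, same make but 70 mm long (its y). Look-alike; stays where it is. Loose. Origin: centre of its underside, z up.
- foot: Turned light-wood furniture foot, a squat barrel, the larger of the two round wooden parts: 52 mm diameter between 12 and 42 mm height, 42 mm diameter at the bottom, 50 mm tall, flat top 40 mm across with a dark steel dot 16 mm wide in the middle. Weighs 0.04 to 0.085 kg. Loose. Origin: centre of its underside, z up.
- knob: Turned light-wood drawer knob, mushroom-shaped with a narrow neck, 36 mm diameter, 40 mm tall, no steel dot. Look-alike; stays where it is. Loose. Origin: centre of its underside, z up.
- caster: Furniture caster, lying wheel up: steel plate 52 x 52 x 4 mm at the bottom, a fork with two flat cheeks (30 mm over their outsides along its x, 22 mm wide along its y, from 12 to 42 mm height) and between them a black wheel of 40 mm diameter, 22 mm thick, axle along its x at 36 mm height, top at 56 mm; the wheel does not turn. Weighs 0.10 to 0.21 kg. Loose. Origin: centre of its underside, z up.
- glide: Furniture glide, lying pad up: the same 52 x 52 x 4 mm steel plate, a round stem and a flat round black pad of 44 mm diameter on top, 52 mm tall, no wheel. Look-alike; stays where it is. Loose. Origin: centre of its underside, z up.
Not all that is in view belongs to the job. What is shaped like the caster but pink is not meant. What is shaped like the long_pull but pink is not meant.

How it is judged:
By the outcome, as a careful person would: the job done as asked, in the order asked, and still so for the second after the job is handed in, with the robot touching nothing.
It also fails if it takes over 83 s, if anything falls off the work surface, if the arm or the gripper's body presses on something with over 40 N, if the wrist force passes 120 N, or if a joint passes its speed limit or range.

ROBOT

A 6-joint arm with a two-finger parallel gripper is mounted at the origin on the work surface. World frame = base frame: x ahead of the robot, y to its left, z up, the work surface at z = 0. Lengths are in m, angles in degrees, forces in N, time in s.
With the tool pointing down it reaches from about 0.4 to 0.825 m from the base axis. Payload 7 kg.
Tool frame: the origin (TCP) lies midway between the tips of the shut fingers; the grasp point (between the pads) lies 19 mm behind it; z points along the fingers, y is the direction in which the jaws open and shut (so a half turn about z gives the same grasp; the last joint's range is limited). The gripper opens to 88 mm and grips with 3 to 60 N. Pads are 19 mm wide; open, the fingers measure 130 mm over their backs; the gripper's body (78 mm by 193 mm) begins 47 mm behind the grasp point.
Start: joints at [80.793, 20.546, 0.682, 0, -70.136, -16.507], TCP at [0.293, 0.608, 0.227] pointing down, gripper open.
Joint ranges: [-176.03, 176.03], [-82.01, 121.73], [-58.28, 71.71], [-173.87, 95.51], [-174.79, -0.11], [-173.66, 173.66]. Speed limits (degrees/s): [136.94, 136.94, 172.46, 180, 180, 180].

INTERFACE

Orientations are given as [roll, pitch, yaw] about the fixed x, y, z axes, in that order (R = Rz(yaw) Ry(pitch) Rx(roll)).
In Python, from plant import sensors, cams, job gives the robot as it stands.
- The arm moves only by the tool move_arm, never from a script. Its argument "commands" is a list of rows, each a list of 7 numbers: the finger opening in cm, from 0 to 8.76, then the shift along the tool's x, y, z in cm, then the turn, a rotation vector about the tool's x, y, z in rad. In form: [[hand, x, y, z, wx, wy, wz], ...]. A call has exactly 8 rows; each row is the pose to reach, as a shift and turn from the pose commanded when the call began, along the tool's axes at that moment; what a row does not reach only later rows make up. A row lasts 1/8 s, in which the tool goes at most 62.5 mm and 10.7 degrees, less where a joint would pass 70% of its speed; a pose out of reach is approached as far as the arm can. A call with a gripper value outside its range is refused whole. The fingers move at their own pace and stop on an object; the grip force is fixed at half the most. Time passes only in rows, so rows that repeat a pose let the fingers close, or fill a call up. It gives the time, the measured TCP pose, the force and the opening at its end, in the units of the state.
- sensors.get_obs(): the state, without advancing time (a new reading comes with each control period).
- cams.snapshot(name): name is "scene" or "top" or "wrist"; returns a dict with "frame" (420x560x3 uint8, red, green, blue), "camera_matrix" (3x3 intrinsics, pixels), "R" (3x3) and "t" (3): a world point X has camera coordinates R X + t. Camera axes: x right, y down, z forward; pixel columns grow to the right and rows downward; lengths in m; the calibration is good to about 2 mm. A picture is of the moment at which its call begins. There is no depth.
- job.close_job(): hands the job in, once; it reports no verdict.
The state is a dict: "clock": time; "joint_pos": joint angles; "qvel": joint speeds; "tau": joint torques, N m; "tool_pos": TCP position; "orientation": TCP orientation; "force": force on the tool from outside, world axes, zero at the start; "moment": the same for the moment, N m; "opening": finger opening in m.
Only numpy, scipy, OpenCV 4.12 (cv2) and the standard library are available. Lean on these libraries where they do the work, as an engineer would, in place of code of your own. Each camera call takes 0.05 s, during which the arm holds its last target.

## Working session

There is one attempt and no reset: what is moved stays moved. The work goes in short steps, Python scripts to look and compute and a tool call to move; the robot and the scene stay as the last step left them, time stands still between calls to the robot, and variables do not carry over. Pictures are saved under pics/ and viewed, and the job is handed in when it is done.

Besides the shell and the picture viewer there is one more tool, called after "Emit:" as name(argument=value, ...), one argument or row to a line, values as JSON. move_arm: Moves the arm, as the interface text tells. Its arguments: {"type":"object","properties":{"commands":{"type":"array"}},"required":["commands"]}

```bash
mkdir -p pics; ls
cat > h.py <<'E'
import numpy as np, cv2, pickle
def snap(n,fn=None):
    from plant import cams
    s=cams.snapshot(n); pickle.dump(s,open(f'{n}.pkl','wb'))
    if fn: cv2.imwrite('pics/'+fn,cv2.cvtColor(np.array(s['frame']),cv2.COLOR_RGB2BGR))
    return s
def load(n): return pickle.load(open(f'{n}.pkl','rb'))
def ray(s,u,v,z):
    K=np.array(s['camera_matrix']);R=np.array(s['R']);t=np.array(s['t'])
    d=R.T@np.linalg.solve(K,[u,v,1.]);c=-R.T@t
    return c+d*(z-c[2])/d[2]
def proj(s,X):
    K=np.array(s['camera_matrix']);p=K@(np.array(s['R'])@np.array(X)+np.array(s['t']));return p[:2]/p[2]
E
python3 - <<'E'
from h import *
from plant import sensors
for n in ['top','scene','wrist']: 
    s=snap(n,n+'0.png'); print(n,-np.array(s['R']).T@s['t'])
print(sensors.get_obs())
E
```

```text
pics
top [ 0.42129582 -0.02758587  0.97449126]
scene [ 1.01164848 -0.13051346  0.80302212]
wrist [0.35488349 0.57758226 0.38286546]
{'clock': 0.15, 'joint_pos': array([ 8.07927311e+01,  2.05815630e+01,  6.46445197e-01, -1.39147776e-02,
       -7.01349243e+01, -1.65075436e+01]), 'qvel': array([ 0.051736  , -0.12340037,  0.2148215 ,  0.07933489,  0.00146505,
       -0.07997779]), 'tau': array([-1.17731393e-03, -5.83275211e+01,  2.93291044e+01,  7.00113013e+00,
        8.76675127e-03, -9.96896483e-05]), 'tool_pos': array([0.29274047, 0.60782029, 0.22584989]), 'orientation': array([ 1.79929128e+02, -7.36018590e-03, -2.57195442e+01]), 'force': array([ 0.49181159, -0.61001247,  0.5727974 ]), 'moment': array([ 0.04318613,  0.02029256, -0.02234767]), 'opening': 0.08778181070038236}
```

View pics/top0.png

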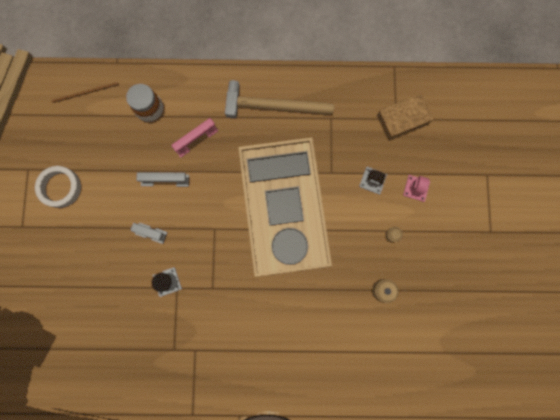

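View pics/scene0.png

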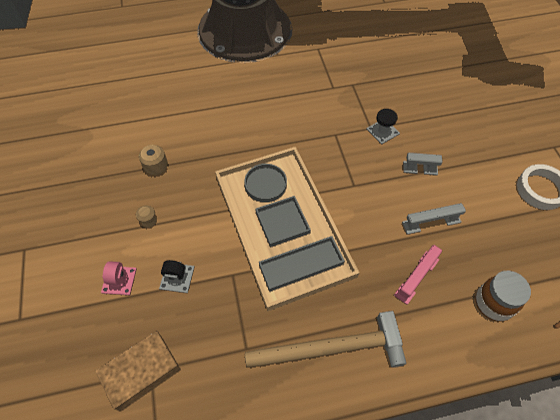

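View pics/wrist0.png

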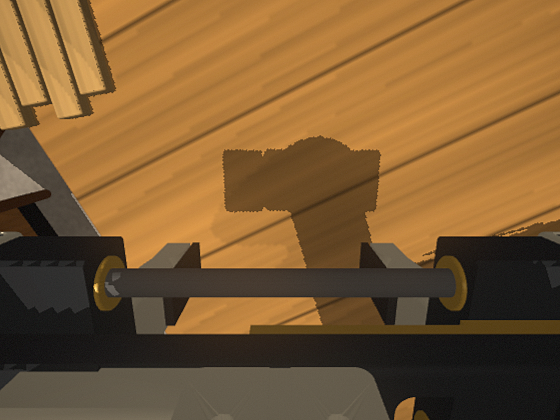

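The top view shows these candidates:
- **Pulls:** grey at (162,180), grey and shorter at (150,232), pink at (194,137).
- **Round wood:** (386,291) with a dark dot, (394,235) smaller.
- **Casters:** (373,180) grey with a wheel, (417,187) pink, and the glide with a round pad at (165,282).

I choose (162,180), (386,291) and (373,180), and check them in close crops.

Run:
```python
from h import *
s=load('top');f=cv2.cvtColor(np.array(s['frame']),cv2.COLOR_RGB2BGR)
def c(f,u,v,h,k): return cv2.resize(f[v-h:v+h,u-h:u+h],(k,k),interpolation=cv2.INTER_NEAREST)
a=np.hstack([c(f,162,195,38,390),c(f,374,182,25,390)])
g=cv2.cvtColor(np.array(load('scene')['frame']),cv2.COLOR_RGB2BGR)
cv2.imwrite('pics/c1.png',a)
a=np.hstack([c(f,387,285,25,390),c(g,176,275,25,390)])
cv2.imwrite('pics/c2.png',a)
t=cv2.resize(f[130:285,230:340],None,fx=3.8,fy=3.8,interpolation=cv2.INTER_NEAREST);cv2.imwrite('pics/c3.png',t)
hsv=cv2.cvtColor(f,cv2.COLOR_BGR2HSV)
for p in [(162,179),(186,180),(283,167),(284,206),(290,245),(373,170),(376,178),(386,292),(150,232),(165,270),(386,286)]: print(p,hsv[p[1],p[0]])
```

```text
(162, 179) [ 30  10 148]
(186, 180) [26 23 79]
(283, 167) [ 25  23 120]
(284, 206) [ 27  20 127]
(290, 245) [ 23  18 130]
(373, 170) [16 81 72]
(376, 178) [14 85 45]
(386, 292) [13 36 84]
(150, 232) [ 25  10 156]
(165, 270) [ 17  51 149]
(386, 286) [ 18 111 156]
```

View pics/c1.png

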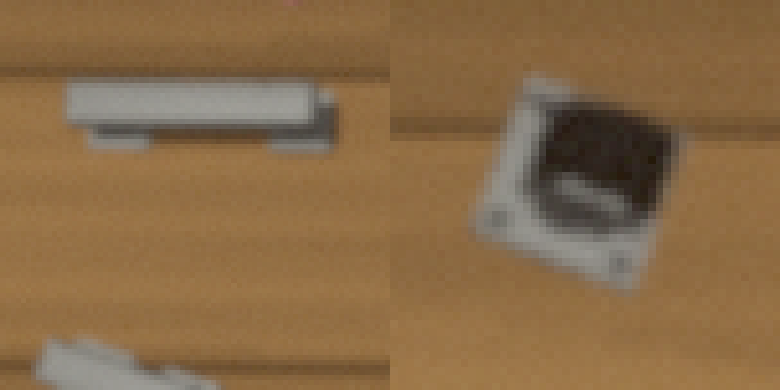

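View pics/c2.png

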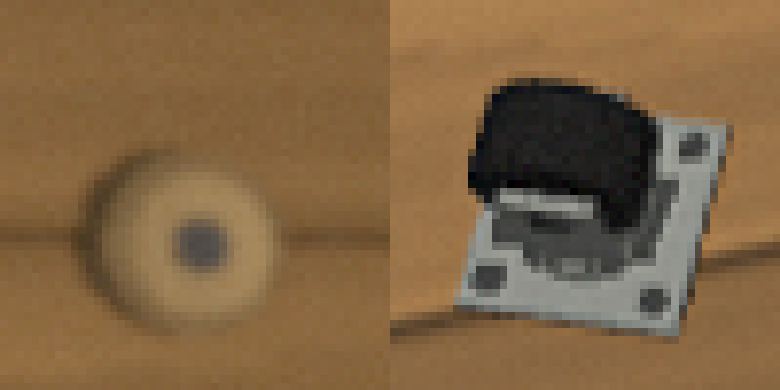

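View pics/c3.png

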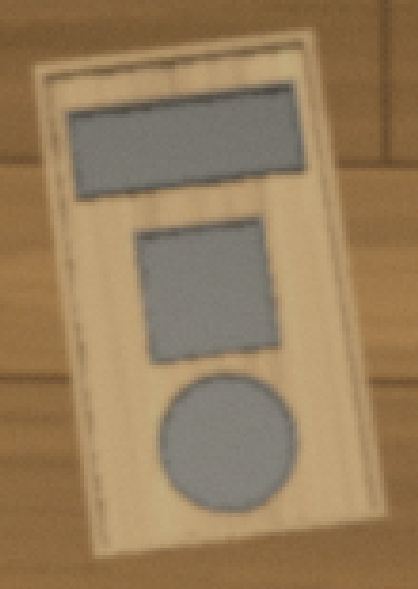

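The crops confirm the choices: a grey long bar, a foot with a steel dot, and a caster with a wheel between its cheeks. Bin order by column, from far to near, is long, square, round. Next I measure positions.

Run:
```python
from h import *
s=load('top');f=cv2.cvtColor(np.array(s['frame']),cv2.COLOR_RGB2BGR);hsv=cv2.cvtColor(f,cv2.COLOR_BGR2HSV)
S=load('scene');fs=cv2.cvtColor(np.array(S['frame']),cv2.COLOR_RGB2BGR);hs=cv2.cvtColor(fs,cv2.COLOR_BGR2HSV)
def comps(m,x0,y0,x1,y1):
    k=np.zeros_like(m);k[y0:y1,x0:x1]=m[y0:y1,x0:x1]
    cs,_=cv2.findContours(k,cv2.RETR_EXTERNAL,cv2.CHAIN_APPROX_NONE)
    return max(cs,key=cv2.contourArea)
def rect(s,c,z,n):
    W=np.array([ray(s,p[0][0],p[0][1],z)[:2] for p in c])*1000
    r=cv2.minAreaRect(W.astype(np.float32)); print(n,'z',z,np.round(r[0],1),np.round(r[1],1),'ang %.1f'%r[2]); return r
gray=((hsv[...,1]<45)&(hsv[...,2]>90)).astype(np.uint8)
bright=((hsv[...,1]<30)&(hsv[...,2]>135)).astype(np.uint8)
for (b,n) in [((240,145,315,188),'long_bin'),((260,185,305,226),'square'),((265,226,315,268),'round')]:
    rect(s,comps(gray,*b),.009,n)
rect(s,comps(bright,130,165,192,183),.040,'pull top')
rect(s,comps(bright,125,215,172,245),.040,'short top')
bs=((hs[...,1]<30)&(hs[...,2]>125)).astype(np.uint8)
for p in [(435,215),(450,210),(425,165),(283,220),(265,185)]: print(p,hs[p[1],p[0]])
gs=((hs[...,1]<45)&(hs[...,2]>75)).astype(np.uint8)
for (b,n) in [((250,235,350,295),'long_bin'),((250,195,315,248),'square'),((240,162,295,202),'round')]:
    rect(S,comps(gs,*b),.009,n+' scene')
# tray
X=[(234.5+0,0)]
# caster corners
for c in [(366.9,166.6),(360.5,187.1),(380,194.2),(387.2,173.7)]: print('caster corner',ray(s,*c,.004)*1000)
for c in [(163+8.5,264),(0,0)]: pass
sc=lambda x,y:(151+(x-390)/7.8,250+y/7.8)
for c in [(455,305),(678,335),(730,125)]: print('caster corner scene',ray(S,*sc(c[0],c[1]),.004)*1000)
# foot dot
print('dot',ray(s,362+200/7.8-.5,260+243/7.8-.5,.05)*1000, 'scene',ray(S,152,153,.05)*1000)
print('robot reach')
# can top in both
for uv in [(141,92)]: print('can',[ray(s,*uv,z)*1000 for z in (.05,.1)], [ray(S,509,290,z)*1000 for z in (.05,.1)])
```

```text
long_bin z 0.009 [675.3 -20.1] [ 53.5 142.1] ang 8.4
square z 0.009 [580.8 -34.4] [79.4 77.9] ang 8.5
round z 0.009 [486.2 -47.3] [78.7 78.9] ang 0.7
pull top z 0.04 [641.  249.8] [ 14.1 103.6] ang 0.7
short top z 0.04 [512.5 271.3] [75.3 23.9] ang 72.4
(435, 215) [ 39  12 150]
(450, 210) [ 40  11 143]
(425, 165) [105   7  78]
(283, 220) [ 41  19 107]
(265, 185) [ 50  14 106]
long_bin scene z 0.009 [671.2 -17.2] [ 55.8 147.4] ang 8.3
square scene z 0.009 [575.5 -31.3] [82.6 82.4] ang 8.3
round scene z 0.009 [482.  -46.8] [85.9 81.3] ang 32.2
caster corner [ 678.8259947  -232.58660654    4.        ]
caster corner [ 628.43776698 -216.40061294    4.        ]
caster corner [ 611.7995971  -262.51252966    4.        ]
caster corner [ 661.972876   -280.92535487    4.        ]
caster corner scene [ 664.68738239 -277.74943255    4.        ]
caster corner scene [ 683.38275269 -228.70561622    4.        ]
caster corner scene [ 634.18897255 -210.39572714    4.        ]
dot [ 388.10807546 -262.07742641   50.        ] scene [ 392.26969621 -257.32359912   50.        ]
robot reach
can [array([839.40162179, 303.34526247,  50.        ]), array([816.78887122, 285.44724941, 100.        ])] [array([818.68852741, 306.7897796 ,  50.        ]), array([831.50089716, 277.75323283, 100.        ])]
```

```bash
cat >> h.py <<'E'
from scipy.spatial.transform import Rotation as Ro
def tgt(pos,yaw):
    "shift (cm) and rotvec in tool axes from measured pose to tool-down pose"
    from plant import sensors
    o=sensors.get_obs(); R0=Ro.from_euler('xyz',o['orientation'],degrees=True)
    R1=Ro.from_euler('xyz',[180,0,yaw],degrees=True)
    d=R0.inv().apply(np.array(pos)-o['tool_pos'])*100; w=(R0.inv()*R1).as_rotvec()
    print('clk',o['clock'],'pos',np.round(o['tool_pos'],4),'rpy',np.round(o['orientation'],2),'open',o['opening'],'F',np.round(o['force'],1))
    print('shift cm',np.round(d,2),'rot',np.round(w,3),'norm deg %.1f'%np.degrees(np.linalg.norm(w)))
E
python3 - <<'E'
from h import *
s=load('wrist')
print(proj(s,[.2927,.6078,.2258]))
for uv in [(280,10),(280,210),(280,230),(100,120),(460,120)]: 
    p=ray(s,*uv,.03)-np.array([.2927,.6078,0]); print(uv,p[0]*.901-p[1]*.434,p[0]*-.434-p[1]*.901)
t=load('top')
for c in [(136.7,172.2),(186,172.2),(186,181.8),(136.7,181.8)]: print(ray(t,c[0]-.5,c[1]-.5,.04)*1000)
tgt([.641,.280,.227],-90)
E
```

```text
[278.91625162 257.97717279]
(280, 10) 0.18284845091983243 0.0011908431585358342
(280, 210) -0.025085164970351896 0.0010714058684904784
(280, 230) -0.04992879444652455 0.0010571356613052856
(100, 120) 0.076924326304247 -0.19551079588543194
(460, 120) 0.07665394111014229 0.19819686960770555
[650.4383174  306.15088898  40.        ]
[651.87539909 192.99929734  40.        ]
[629.31305319 191.97630886  40.        ]
[627.89720393 304.73918799  40.        ]
clk 0.15 pos [0.2927 0.6078 0.2258] rpy [ 1.7993e+02 -1.0000e-02 -2.5720e+01] open 0.08778181070038236 F [ 0.5 -0.6  0.6]
shift cm [45.6  14.42 -0.09] rot [ 1.000e-03 -1.000e-03  1.122e+00] norm deg 64.3
```

Emit:
move_arm(
  commands=[
    [8.7,5.5,1.2,0,0,0,0.15],
    [8.7,11,2.5,0,0,0,0.3],
    [8.7,16.5,3.7,0,0,0,0.45],
    [8.7,22,5,0,0,0,0.6],
    [8.7,27.5,6.2,0,0,0,0.75],
    [8.7,33,7.5,0,0,0,0.9],
    [8.7,38.5,8.8,0,0,0,1.05],
    [8.7,43.4,9.9,0,0,0,1.12],
  ],
)

```text
clock: 1.15
tool_pos: [0.6422, 0.329, 0.2262]
orientation: [180.0, -0.0, -90.1]
force: [0.3, 0.3, -0.3]
opening: 0.0874
```

Run:
```python
from h import *
snap('wrist','w1.png');tgt([.641,.25,.15],-90)
```

```text
clk 1.2 pos [0.6459 0.325  0.2255] rpy [ 1.7999e+02 -1.3000e-01 -9.0430e+01] open 0.08737686206281194 F [2.4 0.5 0.9]
shift cm [7.49 0.43 7.57] rot [ 0.    -0.002 -0.007] norm deg 0.4
```

View pics/w1.png

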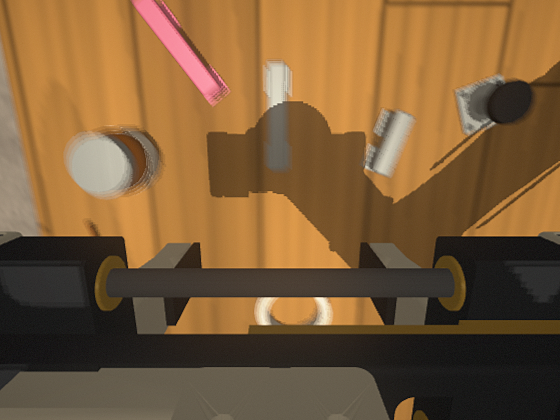

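The blur shows the arm was still moving. The pull is at (277,115), the short pull at (390,145) and the glide at (495,102). I'll take another picture now that it has settled.

Run:
```python
from h import *
for i in range(2): s=snap('wrist','w2.png')
tgt([.641,.25,.15],-90)
f=cv2.imread('pics/w2.png');cv2.imwrite('pics/w2c.png',cv2.resize(f[40:190,200:440],None,fx=3.3,fy=3.3,interpolation=cv2.INTER_CUBIC))
```

```text
clk 1.3 pos [0.6424 0.3283 0.2253] rpy [ 1.7993e+02 -6.0000e-02 -9.0110e+01] open 0.08713017780417746 F [-0.3  0.6 -1.1]
shift cm [7.82 0.12 7.54] rot [ 0.001 -0.001 -0.002] norm deg 0.1
```

View pics/w2c.png

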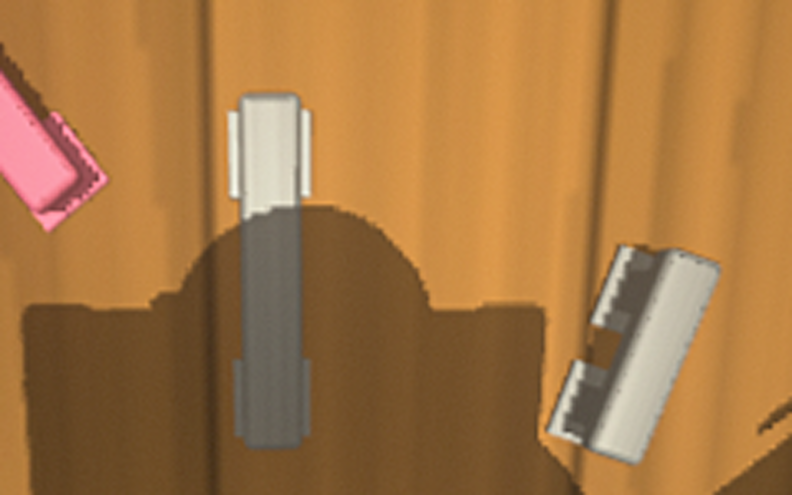

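The pull's top face has corners at crop (242,95), (298,95), (300,447) and (244,447). I cast those onto z=0.04.

Run:
```python
from h import *
s=load('wrist');P=[]
for c in [(242,98),(298,98),(301,447),(244,447)]:
    p=ray(s,200+c[0]/3.3-.35,40+c[1]/3.3-.35,.04)*1000;P.append(p);print(p)
print(np.mean(P,0)); m=(P[0]+P[1])/2-(P[2]+P[3])/2; print(np.degrees(np.arctan2(m[0],-m[1])),np.linalg.norm(m))
for c in [(229,112),(240,434),(311,195),(310,436)]: print('flange',ray(s,200+c[0]/3.3-.35,40+c[1]/3.3-.35,.004)*1000)
```

```text
[649.10155291 199.29597664  40.        ]
[631.7885946  199.38099981  40.        ]
[630.42084543 307.74605858  40.        ]
[649.60380459 307.64327195  40.        ]
[640.22869938 253.51657675  40.        ]
0.22882446992170355 108.3570411802011
flange [654.25565405 197.62733059   4.        ]
flange [651.73963833 308.11011756   4.        ]
flange [625.97150892 224.62126788   4.        ]
flange [625.78645683 308.99119628   4.        ]
```

Emit:
move_arm(
  commands=[
    [5.2,5,0.2,0,0,0,0],
    [5.2,7.7,0.2,4,0,0,0],
    [5.2,7.7,0.2,9,0,0,0],
    [5.2,7.7,0.2,14,0,0,0],
    [5.2,7.7,0.2,17,0,0,0],
    [5.2,7.7,0.2,18,0,0,0],
    [5.2,7.7,0.2,18,0,0,0],
    [5.2,7.7,0.2,18,0,0,0],
  ],
)

```text
clock: 2.3
tool_pos: [0.6399, 0.2545, 0.0484]
orientation: [-179.9, 0.1, -89.8]
force: [0.2, -0.7, -0.2]
opening: 0.0516
```

Run:
```python
from h import *
snap('wrist','w3.png');tgt([.640,.2515,.017],-90)
```

```text
clk 2.35 pos [0.6399 0.2544 0.0484] rpy [-1.7986e+02  9.0000e-02 -8.9850e+01] open 0.05199763521866248 F [-0.7  0.   0.9]
shift cm [0.3  0.   3.14] rot [-0.002  0.002  0.003] norm deg 0.2
```

View pics/w3.png

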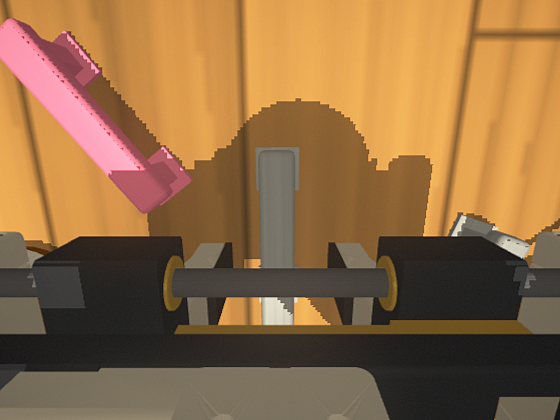

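The bar at column 278 sits midway between the fingers (212 and 350). I descend and close.

Emit:
move_arm(
  commands=[
    [5.2,0.2,0,1.5,0,0,0],
    [5.2,0.2,0,3.0,0,0,0],
    [5.2,0.2,0,3.1,0,0,0],
    [5.2,0.2,0,3.1,0,0,0],
    [1.5,0.2,0,3.1,0,0,0],
    [1.5,0.2,0,3.1,0,0,0],
    [1.5,0.2,0,3.1,0,0,0],
    [1.5,0.2,0,3.1,0,0,0],
  ],
)

```text
clock: 3.35
tool_pos: [0.6392, 0.2517, 0.0158]
orientation: [-180.0, 0.0, -89.9]
force: [-0.0, 0.0, 0.7]
opening: 0.0195
```

Emit:
move_arm(
  commands=[
    [1.5,0,0,0,0,0,0],
    [1.5,0,0,0,0,0,0],
    [1.5,0,0,-1,0,0,0],
    [1.5,0,0,-3,0,0,0],
    [1.5,0,0,-6,0,0,0],
    [1.5,0,0,-9,0,0,0],
    [1.5,0,0,-9,0,0,0],
    [1.5,0,0,-9,0,0,0],
  ],
)

```text
clock: 4.35
tool_pos: [0.6387, 0.2515, 0.1055]
orientation: [180.0, 0.0, -89.9]
force: [-0.8, -0.0, -2.0]
opening: 0.0195
```

Run:
```python
from h import *
snap('wrist','w4.png');tgt([.674,-.019,.10],-81.6)
```

```text
clk 4.4 pos [0.6385 0.2513 0.1049] rpy [ 1.7993e+02 -3.0000e-02 -8.9900e+01] open 0.01961078013689098 F [ 0.4 -0.3 -0.8]
shift cm [27.04 -3.51  0.5 ] rot [ 0.001 -0.    -0.145] norm deg 8.3
```

View pics/w4.png

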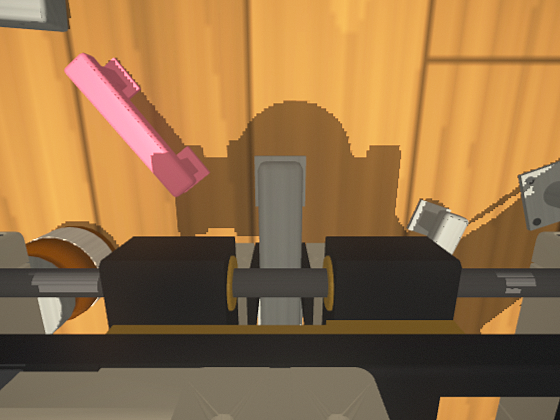

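The pull is held: the opening is 19.5 mm and the bar shows at column 282. I carry it over the long bin.

Emit:
move_arm(
  commands=[
    [1.5,3,-0.4,0,0,0,-0.02],
    [1.5,8,-1,0,0,0,-0.04],
    [1.5,13,-1.7,0,0,0,-0.07],
    [1.5,18,-2.3,0,0,0,-0.1],
    [1.5,22.5,-2.9,0,0,0,-0.12],
    [1.5,25.5,-3.3,0,0,0,-0.145],
    [1.5,27,-3.5,0,0,0,-0.145],
    [1.5,27,-3.5,0,0,0,-0.145],
  ],
)

```text
clock: 5.4
tool_pos: [0.6743, -0.0191, 0.1047]
orientation: [179.9, -0.0, -81.7]
force: [0.3, 1.3, -0.6]
opening: 0.0198
```

Run:
```python
from h import *
for i in range(2): snap('wrist','w5.png')
snap('top','t5.png')
tgt([.674,-.019,.026],-81.6)
```

```text
clk 5.55 pos [ 0.6745 -0.0174  0.1053] rpy [ 1.7998e+02  1.0000e-02 -8.1550e+01] open 0.01992279353375465 F [-0.6  0.2 -1.4]
shift cm [0.15 0.07 7.93] rot [0.    0.    0.001] norm deg 0.1
```

View pics/w5.png

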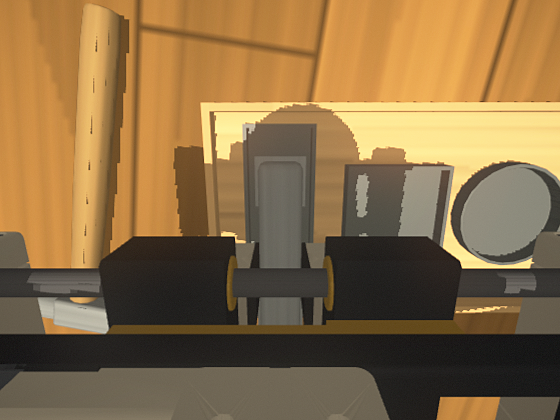

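View pics/t5.png

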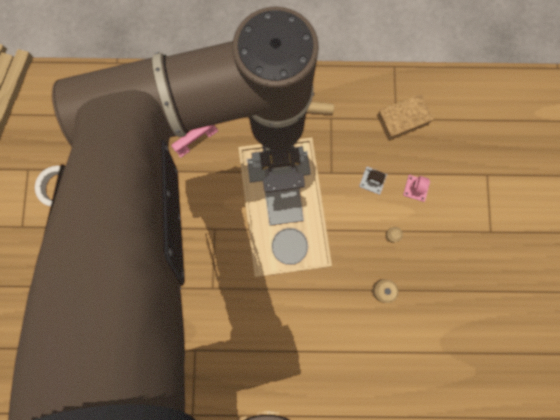

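The pull hangs over the long bin. Its rim's far corners are near (246,124) and (317,123), with the bar end at row 158, columns 259–304. I cast both.

Run:
```python
from h import *
s=load('wrist')
for p in [(246,124),(317,123)]: print('rim',ray(s,*p,.022)*1000)
print('rim mid edge',ray(s,(248+316)/2,123.5,.022)*1000)
print('barend',ray(s,281.5,160,.1295)*1000, 'flange', ray(s,280,156,.093)*1000)
for p in [(200,102)]: print('tray corner',ray(s,*p,.022)*1000)
R=Ro.from_euler('z',8.4,degrees=True)
for c in [(673.5,-19),(675.3,-20)]:
  print('pred rim end',np.array([*c,0])+R.apply([0,-73,0]),'tray corner', np.array([*c,0])+R.apply([58,-88,0]))
# round & square centre
print('round bottom floor centre ~',ray(s,503,213,.009)*1000)
```

```text
rim [708.77054618 -86.21224044  22.        ]
rim [656.47006619 -94.59468877  22.        ]
rim mid edge [682.24527061 -90.45845239  22.        ]
barend [680.97935754 -74.31748306 129.5       ] flange [681.3072844  -72.70891303  93.        ]
tray corner [743.93741919 -96.7571969   22.        ]
pred rim end [684.16406109 -91.21688031   0.        ] tray corner [743.73310183 -97.58314964   0.        ]
pred rim end [685.96406109 -92.21688031   0.        ] tray corner [745.53310183 -98.58314964   0.        ]
round bottom floor centre ~ [485.85510333 -45.46681808   9.        ]
```

Emit:
move_arm(
  commands=[
    [1.5,0,0,2.5,0,0,0],
    [1.5,0,0,5,0,0,0],
    [1.5,0,0,6.5,0,0,0],
    [1.5,0,0,7.3,0,0,0],
    [1.5,0,0,7.7,0,0,0],
    [1.5,0,0,8.0,0,0,0],
    [1.5,0,0,8.0,0,0,0],
    [1.5,0,0,8.0,0,0,0],
  ],
)

```text
clock: 6.55
tool_pos: [0.6749, -0.0183, 0.0261]
orientation: [-180.0, 0.0, -81.6]
force: [-0.1, 0.4, -0.9]
opening: 0.0199
```

Run:
```python
from h import *
tgt([.674,-.019,.025],-81.6)
```

```text
clk 6.55 pos [ 0.6749 -0.0183  0.0261] rpy [-179.96    0.    -81.58] open 0.01993107127295718 F [-0.1  0.4 -0.9]
shift cm [0.05 0.1  0.11] rot [-0.001  0.     0.   ] norm deg 0.0
```

Emit:
move_arm(
  commands=[
    [1.5,0,0,0.1,0,0,0],
    [1.5,0,0,0.12,0,0,0],
    [1.5,0,0,0.12,0,0,0],
    [3.6,0,0,0.12,0,0,0],
    [3.6,0,0,0.12,0,0,0],
    [3.6,0,0,0,0,0,0],
    [3.6,0,0,-1,0,0,0],
    [3.6,0,0,-3,0,0,0],
  ],
)

```text
clock: 7.55
tool_pos: [0.6742, -0.0184, 0.0556]
orientation: [179.9, -0.0, -81.6]
force: [-0.2, -0.0, -0.1]
opening: 0.0359
```

Run:
```python
from h import *
tgt([.40,-.18,.20],-90)
```

```text
clk 7.55 pos [ 0.6742 -0.0184  0.0556] rpy [ 1.7992e+02 -1.0000e-02 -8.1580e+01] open 0.03587590868952265 F [-0.2 -0.  -0.1]
shift cm [ 11.97  29.51 -14.39] rot [ 0.001 -0.     0.147] norm deg 8.4
```

Emit:
move_arm(
  commands=[
    [7.5,0,0,-6,0,0,0],
    [7.5,1,3,-11,0,0,0.02],
    [7.5,3,8,-14.4,0,0,0.05],
    [7.5,5.5,13.5,-14.4,0,0,0.09],
    [7.5,8,19,-14.4,0,0,0.12],
    [7.5,10,24.5,-14.4,0,0,0.15],
    [7.5,12,29.5,-14.4,0,0,0.15],
    [7.5,12,29.5,-14.4,0,0,0.15],
  ],
)

```text
clock: 8.55
tool_pos: [0.3976, -0.1813, 0.2007]
orientation: [-179.9, 0.0, -90.3]
force: [0.8, -1.2, 0.7]
opening: 0.075
```

Run:
```python
from h import *
for i in range(3): snap('wrist','w6.png')
snap('top','t6.png'); snap('scene','s6.png')
tgt([.39,-.26,.05],-90)
```

```text
clk 8.8 pos [ 0.4013 -0.1799  0.1998] rpy [-179.98   -0.    -90.14] open 0.07493714926891203 F [-0.  -1.3  0.3]
shift cm [ 8.01  1.11 14.98] rot [-0.    -0.    -0.002] norm deg 0.1
```

View pics/w6.png

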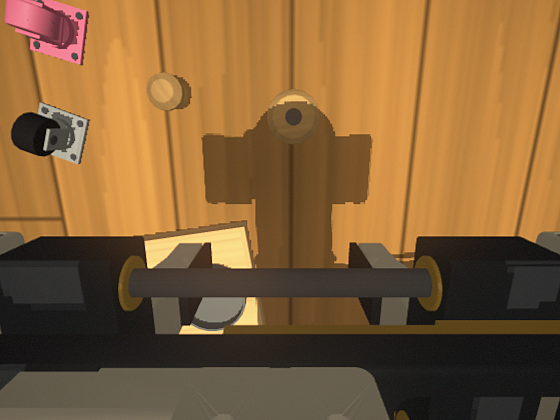

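View pics/s6.png

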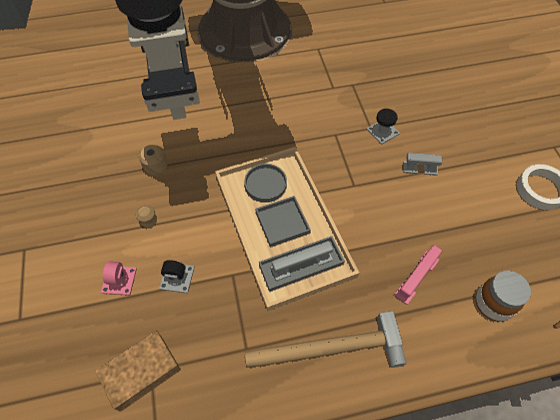

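The pull stands in the long bin (scene ≈302,262). The wrist view shows the foot's dot at (293,117), the knob at (168,92) and the caster at (62,132).

Run:
```python
from h import *
s=load('wrist');print('dot',ray(s,293,117,.05)*1000); print('edge width',(ray(s,268,117,.03)-ray(s,321,117,.03))*1000)
print('knob',ray(s,165,91,.04)*1000)
f=cv2.imread('pics/w6.png')
cv2.imwrite('pics/w6c.png',np.hstack([cv2.resize(f[70:170,240:340],(400,400)),cv2.resize(f[80:180,0:100],(400,400),interpolation=cv2.INTER_CUBIC)]))
```

```text
dot [ 387.11644831 -260.00846401   50.        ]
edge width [53.71161964 -0.24495265  0.        ]
knob [ 510.17194378 -284.86442344   40.        ]
```

View pics/w6c.png

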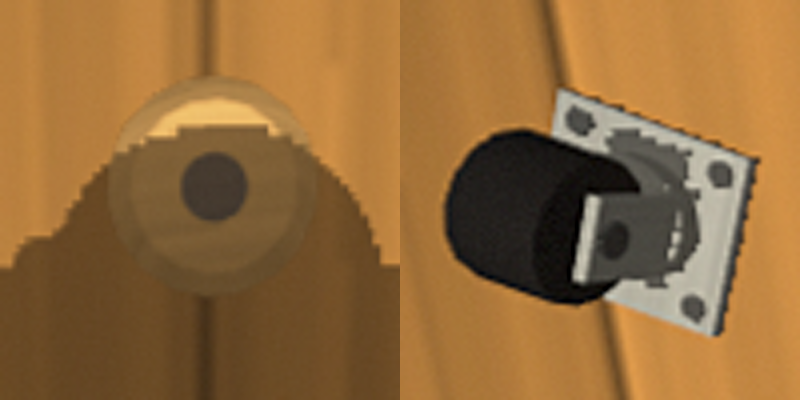

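Measured foot centre is (388,−260), and its width of 53.7 mm against 52 agrees. The crop also confirms the caster's axle runs roughly along world x. I descend on the foot.

Emit:
move_arm(
  commands=[
    [7.5,5,0.9,0,0,0,0],
    [7.5,8.05,1.35,2,0,0,0],
    [7.5,8.05,1.35,7,0,0,0],
    [7.5,8.05,1.35,10.5,0,0,0],
    [7.5,8.05,1.35,12,0,0,0],
    [7.5,8.05,1.35,12,0,0,0],
    [7.5,8.05,1.35,12,0,0,0],
    [7.5,8.05,1.35,12,0,0,0],
  ],
)

```text
clock: 9.8
tool_pos: [0.3875, -0.2607, 0.0804]
orientation: [-179.9, -0.0, -90.1]
force: [-0.2, 1.0, -0.9]
opening: 0.0748
```

Run:
```python
from h import *
snap('wrist','w7.png');tgt([.388,-.2603,.018],-90)
```

```text
clk 9.85 pos [ 0.3874 -0.2607  0.0804] rpy [-1.799e+02 -2.000e-02 -9.015e+01] open 0.07483004305446875 F [0.3 0.9 0.8]
shift cm [-0.04 -0.05  6.24] rot [-0.002 -0.    -0.003] norm deg 0.2
```

View pics/w7.png

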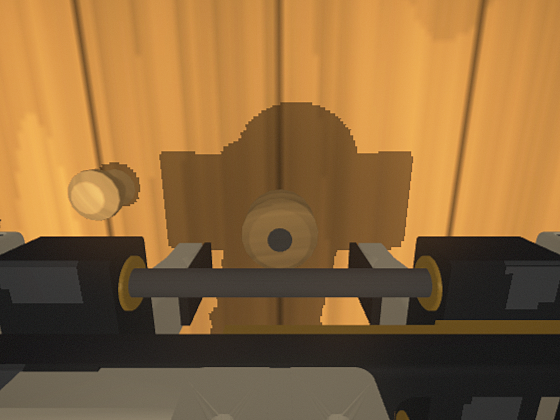

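Run:
```python
from h import *
print(ray(load('wrist'),279.5,239.5,.05)*1000)
```

```text
[ 386.86963498 -261.04644974   50.        ]
```

The dot sits 0.6 mm from the TCP, so the gripper is centred. I go down and grip.

Emit:
move_arm(
  commands=[
    [7.5,0,0,3,0,0,0],
    [7.5,0,0,5,0,0,0],
    [7.5,0,0,6.2,0,0,0],
    [7.5,0,0,6.2,0,0,0],
    [4.5,0,0,6.2,0,0,0],
    [4.5,0,0,6.2,0,0,0],
    [4.5,0,0,6.2,0,0,0],
    [4.5,0,0,6.2,0,0,0],
  ],
)

```text
clock: 10.85
tool_pos: [0.387, -0.2608, 0.0181]
orientation: [-179.9, -0.0, -90.2]
force: [-0.9, 1.0, 5.7]
opening: 0.0513
```

Emit:
move_arm(
  commands=[
    [4.5,0,0,0,0,0,0],
    [4.5,0,0,0,0,0,0],
    [4.5,0,0,-1,0,0,0],
    [4.5,0,0,-3,0,0,0],
    [4.5,0,0,-6,0,0,0],
    [4.5,0,0,-9,0,0,0],
    [4.5,0,0,-9,0,0,0],
    [4.5,0,0,-9,0,0,0],
  ],
)

```text
clock: 11.85
tool_pos: [0.3863, -0.2605, 0.1075]
orientation: [-180.0, 0.0, -90.2]
force: [0.6, 0.6, -0.7]
opening: 0.0515
```

Run:
```python
from h import *
snap('wrist','w8.png');tgt([.485,-.0465,.11],-90)
```

```text
clk 11.9 pos [ 0.386  -0.2605  0.1071] rpy [ 1.7995e+02  3.0000e-02 -9.0190e+01] open 0.05110769377222578 F [-0.5  0.  -1.3]
shift cm [-21.43  -9.83  -0.29] rot [ 0.001  0.    -0.003] norm deg 0.2
```

View pics/w8.png

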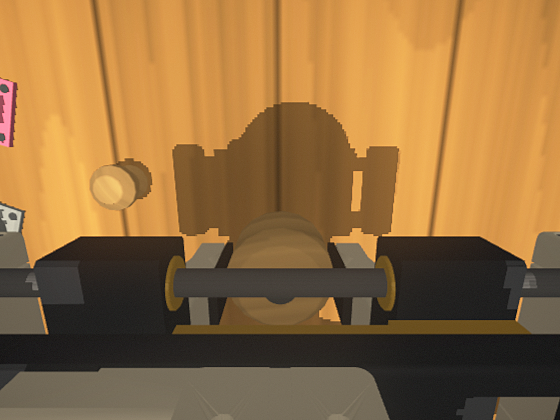

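The foot is held and upright, with the opening at 51 mm. I carry it to the round bin.

Emit:
move_arm(
  commands=[
    [4.5,-2.5,-1.1,0,0,0,0],
    [4.5,-6.5,-3,0,0,0,0],
    [4.5,-11,-5,0,0,0,0],
    [4.5,-15.5,-7.1,0,0,0,0],
    [4.5,-19,-8.7,0,0,0,0],
    [4.5,-21,-9.6,0,0,0,0],
    [4.5,-21.4,-9.9,0,0,0,0],
    [4.5,-21.4,-9.9,0,0,0,0],
  ],
)

```text
clock: 12.9
tool_pos: [0.4857, -0.0472, 0.1068]
orientation: [179.9, -0.0, -90.2]
force: [-0.3, 0.2, -0.6]
opening: 0.0509
```

Run:
```python
from h import *
for i in range(2): snap('wrist','w9.png')
snap('scene','s9.png')
tgt([.4855,-.0465,.027],-90)
```

```text
clk 13.05 pos [ 0.4857 -0.0477  0.1073] rpy [ 1.7996e+02 -1.0000e-02 -9.0230e+01] open 0.05090262453396474 F [-0.3 -0.8 -0.3]
shift cm [-0.12  0.02  8.03] rot [ 0.001 -0.    -0.004] norm deg 0.2
```

View pics/w9.png

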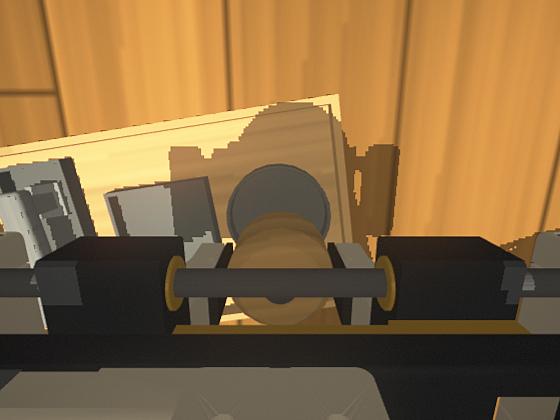

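View pics/s9.png

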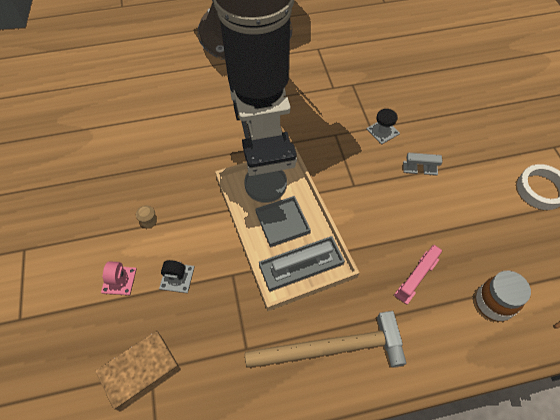

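Run:
```python
from h import *
s=load('wrist')
print('far rim outer/in',ray(s,278,164,.022)*1000,'sides',ray(s,227,208,.022)*1000,ray(s,330,208,.022)*1000)
z=.107+.032
print('top centre pred px',proj(s,[.4857,-.0477,z]),'far edge of barrel',ray(s,279,212,z-.01)*1000)
```

```text
far rim outer/in [485.79683992 -90.00927386  22.        ] sides [527.16303404 -54.84022928  22.        ] [443.98863691 -54.46055721  22.        ]
top centre pred px [277.78330729 288.45238547] far edge of barrel [485.00447893 -80.51506168 129.        ]
```

The bin centre from the wrist view, (485.6,−47), matches the target. I lower the foot.

Emit:
move_arm(
  commands=[
    [4.5,0,0,2.5,0,0,0],
    [4.5,0,0,5,0,0,0],
    [4.5,0,0,6.5,0,0,0],
    [4.5,0,0,7.3,0,0,0],
    [4.5,0,0,7.7,0,0,0],
    [4.5,0,0,7.95,0,0,0],
    [4.5,0,0,7.95,0,0,0],
    [4.5,0,0,7.95,0,0,0],
  ],
)

```text
clock: 14.05
tool_pos: [0.4865, -0.0469, 0.0284]
orientation: [-180.0, 0.0, -90.2]
force: [0.6, 0.7, -0.6]
opening: 0.0514
```

Run:
```python
from h import *
tgt([.4855,-.047,.0271],-90)
```

```text
clk 14.05 pos [ 0.4865 -0.0469  0.0284] rpy [-1.7996e+02  1.0000e-02 -9.0170e+01] open 0.05135718273425357 F [ 0.6  0.7 -0.6]
shift cm [0.01 0.1  0.13] rot [-0.001  0.    -0.003] norm deg 0.2
```

Emit:
move_arm(
  commands=[
    [4.5,0,0,0.12,0,0,0],
    [4.5,0,0,0.14,0,0,0],
    [4.5,0,0,0.14,0,0,0],
    [6.6,0,0,0.14,0,0,0],
    [6.6,0,0,0.1,0,0,0],
    [6.6,0,0,0.1,0,0,0],
    [6.6,0,0,-1,0,0,0],
    [6.6,0,0,-3.5,0,0,0],
  ],
)

```text
clock: 15.05
tool_pos: [0.4855, -0.0472, 0.0632]
orientation: [179.9, -0.0, -90.2]
force: [0.0, 0.1, 1.1]
opening: 0.0662
```

Run:
```python
from h import *
tgt([.62,-.17,.20],-109)
```

```text
clk 15.05 pos [ 0.4855 -0.0472  0.0632] rpy [ 1.7987e+02 -4.0000e-02 -9.0180e+01] open 0.06622745448768859 F [0.  0.1 1.1]
shift cm [ 12.25 -13.45 -13.71] rot [ 0.002 -0.001  0.329] norm deg 18.8
```

Emit:
move_arm(
  commands=[
    [6,0,0,-5,0,0,0],
    [6,2,-3,-10,0,0,0.05],
    [6,4.5,-7,-13.7,0,0,0.1],
    [6,7,-11,-13.7,0,0,0.17],
    [6,9.5,-15,-13.7,0,0,0.25],
    [6,11.5,-18,-13.7,0,0,0.33],
    [6,12.2,-18.8,-13.7,0,0,0.33],
    [6,12.2,-18.8,-13.7,0,0,0.33],
  ],
)

```text
clock: 16.05
tool_pos: [0.6736, -0.1698, 0.1999]
orientation: [180.0, -0.0, -109.1]
force: [-0.1, 0.1, 0.1]
opening: 0.0602
```

Run:
```python
from h import *
for i in range(3): s=snap('wrist','w10.png')
snap('scene','s10.png')
tgt([.6475,-.246,.017],-109)
f=cv2.imread('pics/w10.png');cv2.imwrite('pics/w10c.png',cv2.resize(f[40:180,200:360],None,fx=4.2,fy=4.2,interpolation=cv2.INTER_CUBIC))
```

```text
clk 16.25 pos [ 0.6733 -0.1689  0.2008] rpy [-1.7997e+02  2.0000e-02 -1.0902e+02] open 0.06014427941955421 F [-0.5  1.  -0.4]
shift cm [ 8.14 -0.07 18.38] rot [-0.  0. -0.] norm deg 0.0
```

View pics/w10.png

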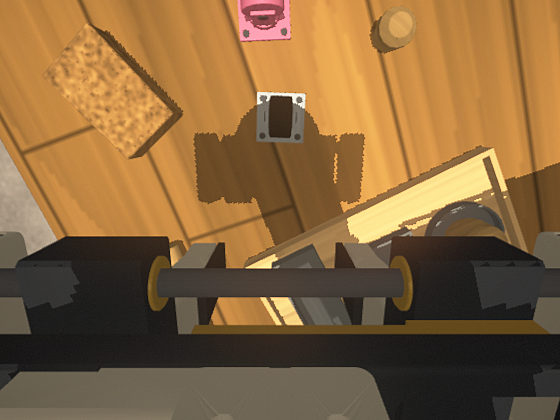

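View pics/w10c.png

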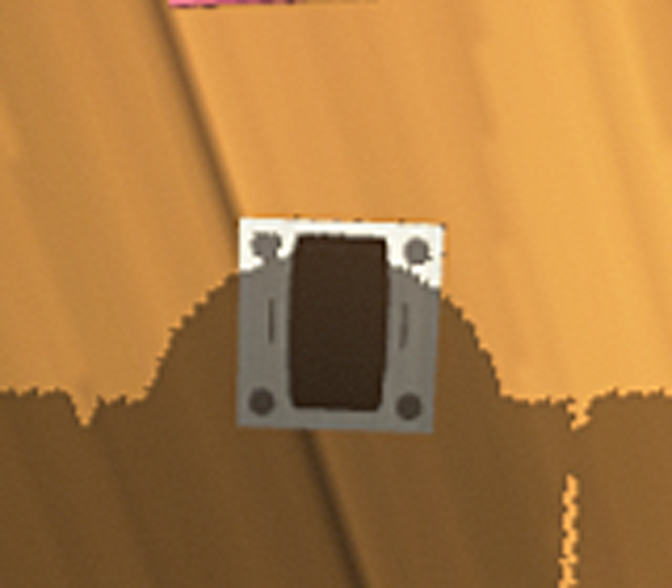

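View pics/s10.png

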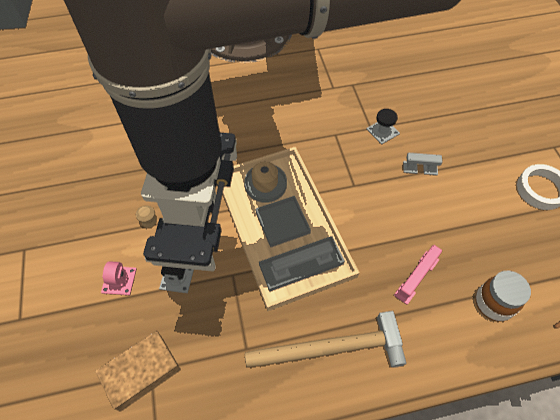

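The foot stands in the round bin (scene 266,180). The caster's plate corners in the crop are (240,218), (443,226), (432,432) and (238,427), with the wheel's long side running along the tool's x, so the jaws close across the cheeks.

Run:
```python
from h import *
s=load('wrist');g=lambda x,y,z:ray(s,200+x/4.2-.4,40+y/4.2-.4,z)*1000
P=[g(*c,.004) for c in [(240,218),(443,225),(433,432),(238,427)]]
print(np.mean(P,0)); 
for a,b in [(0,1),(3,2),(0,3),(1,2)]:
    d=P[b]-P[a]; print(np.linalg.norm(d),np.degrees(np.arctan2(d[1],d[0])))
print('wheel top mid',g(339,322,.054))
tgt([np.mean(P,0)[0]/1000,np.mean(P,0)[1]/1000,.017],-109)
```

```text
[ 645.62241562 -244.80671195    4.        ]
51.839161550506304 159.07317494713507
51.80525254212675 159.48807638797763
52.08076341289993 69.23148257158871
51.70553965167519 69.19355101874919
wheel top mid [ 645.68612492 -244.54119296   54.        ]
clk 16.25 pos [ 0.6733 -0.1689  0.2008] rpy [-1.7997e+02  2.0000e-02 -1.0902e+02] open 0.06014427941955421 F [-0.5  1.  -0.4]
shift cm [ 8.09  0.15 18.38] rot [-0.  0. -0.] norm deg 0.0
```

Emit:
move_arm(
  commands=[
    [5.5,5,0.1,0,0,0,0.03],
    [5.5,8.1,0.15,3,0,0,0.03],
    [5.5,8.1,0.15,8,0,0,0.03],
    [5.5,8.1,0.15,12,0,0,0.03],
    [5.5,8.1,0.15,13,0,0,0.03],
    [5.5,8.1,0.15,13,0,0,0.03],
    [5.5,8.1,0.15,13,0,0,0.03],
    [5.5,8.1,0.15,13,0,0,0.03],
  ],
)

```text
clock: 17.25
tool_pos: [0.647, -0.2456, 0.0719]
orientation: [-179.8, 0.0, -110.8]
force: [-0.2, -0.1, 0.4]
opening: 0.0549
```

Run:
```python
from h import *
snap('wrist','w11.png');tgt([.6456,-.2448,.017],-110.7)
```

```text
clk 17.3 pos [ 0.6468 -0.2456  0.0716] rpy [-1.7987e+02  3.0000e-02 -1.1079e+02] open 0.054780499184085035 F [-0.9  0.1 -0.6]
shift cm [-0.03  0.16  5.46] rot [-0.002  0.001 -0.001] norm deg 0.2
```

View pics/w11.png

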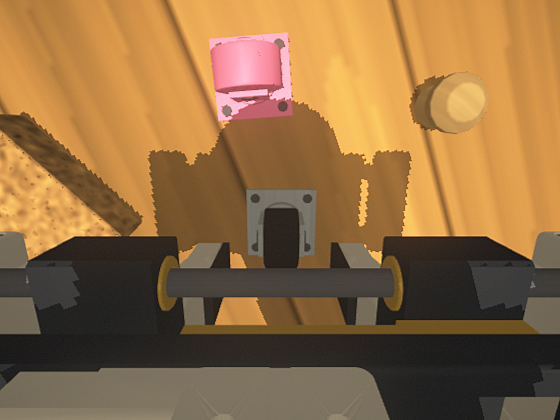

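The wheel (column 281) is centred between the fingers (230 and 333). I descend and grip.

Emit:
move_arm(
  commands=[
    [5.5,0,0.1,2.5,0,0,0],
    [5.5,0,0.1,4.5,0,0,0],
    [5.5,0,0.1,5.4,0,0,0],
    [5.5,0,0.1,5.4,0,0,0],
    [2.4,0,0.1,5.4,0,0,0],
    [2.4,0,0.1,5.4,0,0,0],
    [2.4,0,0.1,5.4,0,0,0],
    [2.4,0,0.1,5.4,0,0,0],
  ],
)

```text
clock: 18.3
tool_pos: [0.6455, -0.2453, 0.0167]
orientation: [-179.9, 0.0, -110.8]
force: [-0.6, 0.3, 2.6]
opening: 0.0299
```

Emit:
move_arm(
  commands=[
    [2.4,0,0,0,0,0,0],
    [2.4,0,0,0,0,0,0],
    [2.4,0,0,-1,0,0,0],
    [2.4,0,0,-3,0,0,0],
    [2.4,0,0,-6,0,0,0],
    [2.4,0,0,-9,0,0,0],
    [2.4,0,0,-9,0,0,0],
    [2.4,0,0,-9,0,0,0],
  ],
)

```text
clock: 19.3
tool_pos: [0.6448, -0.2451, 0.1064]
orientation: [-180.0, 0.0, -110.8]
force: [0.1, 0.3, -1.6]
opening: 0.0299
```

Run:
```python
from h import *
snap('wrist','w12.png');tgt([.579,-.033,.11],-81.6)
```

```text
clk 19.35 pos [ 0.6445 -0.2451  0.1057] rpy [ 179.94    0.   -110.82] open 0.02982232234227091 F [-0.4  0.2 -1.1]
shift cm [-17.5   13.66  -0.41] rot [ 0.001  0.    -0.51 ] norm deg 29.2
```

View pics/w12.png

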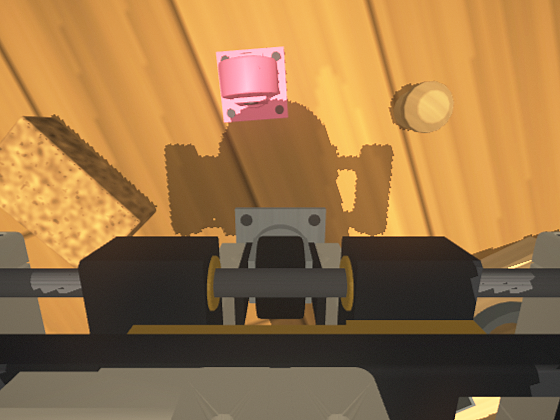

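Emit:
move_arm(
  commands=[
    [2.4,-2,1.5,0,0,0,-0.06],
    [2.4,-5.2,4,0,0,0,-0.15],
    [2.4,-9,7,0,0,0,-0.25],
    [2.4,-12.5,9.8,0,0,0,-0.36],
    [2.4,-15.5,12.2,0,0,0,-0.45],
    [2.4,-17.2,13.4,0,0,0,-0.51],
    [2.4,-17.5,13.65,0,0,0,-0.51],
    [2.4,-17.5,13.65,0,0,0,-0.51],
  ],
)

```text
clock: 20.35
tool_pos: [0.5792, -0.0329, 0.1057]
orientation: [180.0, -0.0, -81.5]
force: [-0.0, -0.7, -1.4]
opening: 0.0298
```

Run:
```python
from h import *
for i in range(2): snap('wrist','w13.png')
tgt([.579,-.033,.0257],-81.6)
s=load('wrist')
R=Ro.from_euler('z',8.4,degrees=True)
for c in [(-38,-38,.0),(38,-38,0)]:
    for z in (.009,.022): print(z,np.round(proj(s,np.array([.579,-.033,z])+R.apply(np.array(c)/1000)),1))
```

```text
clk 20.45 pos [ 0.5795 -0.0336  0.1058] rpy [179.97  -0.   -81.61] open 0.029809840394711615 F [-0.1 -0.5 -0.8]
shift cm [-0.07  0.04  8.01] rot [ 0.001 -0.    -0.   ] norm deg 0.0
0.009 [325.4 168.1]
0.022 [327.8 170.2]
0.009 [232.6 168.1]
0.022 [230.1 170.2]
```

View pics/w13.png

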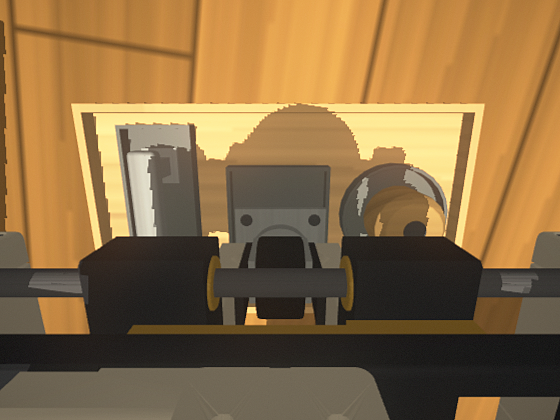

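The square bin's inner rim (columns about 229–327, row about 168) matches the prediction. I lower the caster.

Emit:
move_arm(
  commands=[
    [2.4,0,0,2.5,0,0,0],
    [2.4,0,0,5,0,0,0],
    [2.4,0,0,6.5,0,0,0],
    [2.4,0,0,7.3,0,0,0],
    [2.4,0,0,7.7,0,0,0],
    [2.4,0,0,7.95,0,0,0],
    [2.4,0,0,7.95,0,0,0],
    [2.4,0,0,7.95,0,0,0],
  ],
)

```text
clock: 21.45
tool_pos: [0.5799, -0.0331, 0.027]
orientation: [-180.0, 0.0, -81.6]
force: [0.1, 0.5, -1.1]
opening: 0.0297
```

Run:
```python
from h import *
tgt([.579,-.033,.0257],-81.6)
```

```text
clk 21.45 pos [ 0.5799 -0.0331  0.027 ] rpy [-179.96    0.    -81.57] open 0.02968985400890114 F [ 0.1  0.5 -1.1]
shift cm [-0.02  0.09  0.13] rot [-0.001  0.     0.001] norm deg 0.1
```

Emit:
move_arm(
  commands=[
    [2.4,0,0,0.12,0,0,0],
    [2.4,0,0,0.14,0,0,0],
    [2.4,0,0,0.14,0,0,0],
    [4.4,0,0,0.14,0,0,0],
    [4.4,0,0,0.1,0,0,0],
    [4.4,0,0,0.1,0,0,0],
    [4.4,0,0,-1,0,0,0],
    [4.4,0,0,-3.5,0,0,0],
  ],
)

```text
clock: 22.45
tool_pos: [0.5789, -0.0334, 0.0615]
orientation: [179.9, -0.0, -81.6]
force: [0.3, -0.7, 0.2]
opening: 0.0438
```

Emit:
move_arm(
  commands=[
    [4.4,0,0,-5,0,0,0],
    [4.4,0,0,-10,0,0,0],
    [4.4,-3,0,-15,0,0,0],
    [4.4,-7,0,-17,0,0,0],
    [4.4,-11,0,-17,0,0,0],
    [4.4,-15,0,-17,0,0,0],
    [4.4,-16,0,-17,0,0,0],
    [4.4,-16,0,-17,0,0,0],
  ],
)

```text
clock: 23.45
tool_pos: [0.5561, 0.1254, 0.232]
orientation: [-180.0, -0.0, -81.5]
force: [0.3, -0.2, -0.4]
opening: 0.0437
```

Run:
```python
from h import *
for i in range(3): snap('wrist','w14.png')
snap('scene','s14.png');snap('top','t14.png')
f=cv2.imread('pics/s14.png');cv2.imwrite('pics/s14c.png',cv2.resize(f[140:310,205:365],None,fx=3.5,fy=3.5,interpolation=cv2.INTER_CUBIC))
from plant import sensors; o=sensors.get_obs();print(o['clock'],o['tool_pos'],o['force'])
```

```text
23.7 [0.55632481 0.12412237 0.23158938] [ 0.10187861  0.10721038 -0.28446498]
```

View pics/s14c.png

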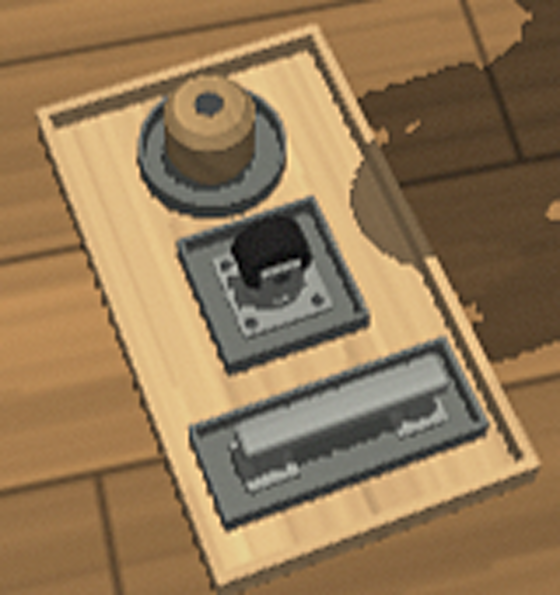

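View pics/w14.png

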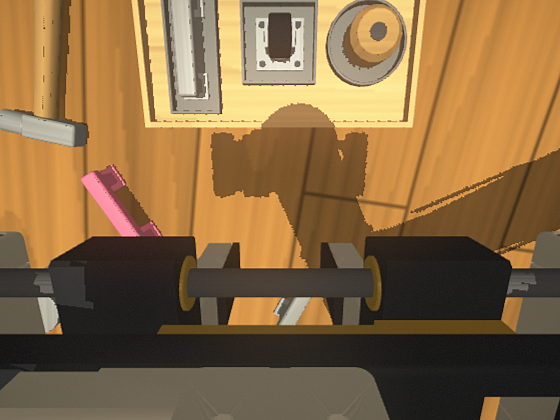

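View pics/s14.png

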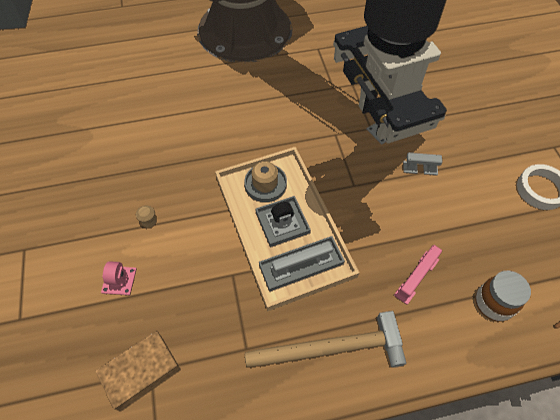

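All three parts stand upright in their bins: foot (264,173), caster (282,213) and pull (303,260) in the scene view. As a last numeric check, I compare the heights and look for any movement of the parts that must stay put.

Run:
```python
from h import *
s=load('wrist');S=load('scene')
print('dot wrist',ray(s,378,31,.059)*1000,'scene',ray(S,205+209/3.5,140+104/3.5,.059)*1000,'bin ~485,-47')
a=cv2.imread('pics/scene0.png');b=cv2.imread('pics/s14.png')
for n,(u,v) in dict(knob=(146,216),short=(423,163),pinkc=(118,279),pinkp=(418,275)).items():
    print(n,cv2.absdiff(a,b)[v-15:v+15,u-18:u+18].mean())
P=[ray(s,u,v,.013)*1000 for u,v in [(256,19),(303,19),(303,70),(256,70)]];print('caster plate mean',np.mean(P,0),'bin ~579,-33')
```

```text
dot wrist [485.61990914 -46.35514017  59.        ] scene [489.12088675 -46.36436257  59.        ] bin ~485,-47
knob 8.120061728395061
short 10.222222222222221
pinkc 9.08641975308642
pinkp 8.937037037037037
caster plate mean [578.41936564 -31.29946026  13.        ] bin ~579,-33
```

Run:
```python
from plant import job
print(job.close_job())
```

```text
the job is handed in; nothing more can be done
None
```

I packed all three parts in the order asked: the long pull in the long bin, the foot in the round bin, then the caster wheel up in the square bin. The job was handed in at about 24 s of the 83 s allowed.

- **Upright and flat:** the last scene and wrist pictures show all three upright inside their bins. I set each down at the height that puts its underside on the bin floor.
- **Position:** the foot's dot is within about 1 mm of the bin centre by the wrist view and about 4 mm by the scene view. The two cameras disagreed by that much all along. The caster's plate is within about 2 mm of its bin centre. For the pull, I measured its fit only before lowering it, and confirmed it afterwards by picture alone.
- **Forces:** the highest force shown at the end of a move was about 6 N, with nothing pressing after release.
- **Parts left alone:** the knob, the short pull and the two pink parts showed only a small, uniform difference from the first scene picture. I took that as image noise, without comparing it to a background patch.
- **Not checked at the end:** the arm hid the glide in the last scene picture. The gripper never went near it.

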